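Park the steel cutting weights in the rack

ROBOT

A 6-joint arm with a two-finger parallel gripper is mounted at the origin on the work surface. World frame = base frame: x ahead of the robot, y to its left, z up, the work surface at z = 0. Lengths are in m, angles in rad, forces in N, time in s.
With the tool pointing down it reaches from about 0.3 to 0.875 m from the base axis. Payload 6.4 kg.
Tool frame: the origin (TCP) lies between the finger pads; the fingertips stand ctrl.tip_extent ahead of it and the grasp point (between the pads) is the TCP (ctrl.tip_extent is the distance from the TCP to the fingertips, in m); z points along the fingers, y is the line along which they close (so a half turn about z gives the same grasp; the last joint's range is limited). The gripper opens to 85 mm and grips with 20 to 120 N. Pads are 22 mm wide; open, the fingers measure 114 mm over their backs; the gripper's body (76 mm by 85 mm) begins 54 mm behind the grasp point. The pads swing forward as they close: fully open they stand 13 mm farther back than shut.
Start: joints at [-1.439, 0.181, 1.607, -0, 1.354, -0.206], TCP at [0.191, -0.543, 0.25] pointing down, gripper open.
Joint ranges: [-2.99, 2.99], [-0.89, 2.07], [0.3, 2.58], [-1.14, 4.28], [0, 2.63], [-3.12, 3.12]. Speed limits (rad/s): [2.57, 2.57, 3.01, 3.14, 3.14, 3.14].

INTERFACE

Orientations are given as a unit quaternion [w, x, y, z].
In Python, from bench import ctrl gives the robot as it stands.
- The arm moves only by the tool send_rows, never from a script. Its arguments are lists of equal length, an entry for each row: "dr": the turn, a rotation vector about the tool's x, y, z in units of 6 degrees (1.0 is 6 degrees), a list of three; "xyz": the shift along the tool's x, y, z in cm, a list of three; "jaw": the opening in per cent of the stroke, from 0 (shut) to 100 (fully open). In form: {"dr": [[wx, wy, wz], ...], "xyz": [[dx, dy, dz], ...], "jaw": [jaw, ...]}. A call has exactly 8 rows; each row is the pose to reach, as a shift and turn from the pose commanded when the call began, along the tool's axes at that moment; what a row does not reach only later rows make up. A row lasts 1/8 s, in which the tool goes at most 62.5 mm and 10.7 degrees, less where a joint would pass 70% of its speed; a pose out of reach is approached as far as the arm can. A call with a gripper value outside its range is refused whole. The fingers move at their own pace and stop on an object; the grip force is fixed at half the most. Time passes only in rows, so rows that repeat a pose let the fingers close, or fill a call up. It gives the time, the measured TCP pose, the force, the opening and the grip force at its end, in the units of the state.
- ctrl.get_obs(): the state, without advancing time (a new reading comes with each control period).
- ctrl.camera(name): name is "scene" or "top" or "wrist"; returns the picture (400x640x3 uint8, red, green, blue); there is no depth.
- ctrl.calibration(name): a dict with "camera_matrix" (3x3 intrinsics, pixels), "world_from_camera" (4x4, takes a point from camera to world coordinates). Camera axes: x right, y up, looking along -z (the intrinsics and any distortion apply to the point x, -y, -z); pixel columns grow to the right and rows downward; lengths in m; the calibration is good to about 2 mm. A picture is of the moment at which its call begins: read the wrist's pose just before it. calibration takes no time and is no camera call; for the wrist camera it gives the pose at the moment of the call.
- ctrl.hand_in(): hands the job in; it is judged then, once.
The state is a dict: "time_s": time; "q": joint angles; "dq": joint speeds; "joint_efforts": joint torques, N m; "eef_pos": TCP position; "eef_rot": TCP orientation; "wrist_force": force on the tool from outside, world axes, zero at the start; "torque": the same for the moment, N m; "opening": opening from 0.0 (shut) to 1.0 (fully open); "grasp_force": force on a finger pad.
Only numpy, scipy, OpenCV 4.12 (cv2) and the standard library are available. Lean on these libraries where they do the work, as an engineer would, in place of code of your own. Each camera call takes 0.05 s, during which the arm holds its last target. There are 200 camera calls.

TASK

With the fingertips, roll the two dark steel weights one after the other up their sloping gutters, over the crest and home against the back stop of the weight rack, so that they stay parked there and cannot roll back. Guide each one up with the fingers behind it: do not pick it up, fling it or let it run away. Leave the brass weight waiting at the front of its gutter and everything else on the table as it is.

Things in the scene. Friction and masses are not known exactly. Their poses are not given: they have to be found in the camera images.
- gutter: Floor of the fixed weight rack: three side-by-side gutters in bare aluminium sheet, centre lines at y = -82, 0, +82 mm, each 65 mm wide. Origin: on the floor, middle gutter, at the crest. x points up the slope (10 degrees above level, away from the robot), y level across the gutters, z square to the sloping floor. The slope runs from x = -140 mm (low front end) to the crest at x = 0.
- front_lip (a point): Top inner edge of the front lip, at the middle gutter: a 4 mm thick fold across the low end of all gutters, 12 mm above their floor. Wooden strips between the gutters also rise 12 mm, the rack's two outer cheeks (at y = +-123 to 135 mm) 14 mm above the floor. Low end of the floor: 22 mm above the table.
- crest (a point): Middle of the crest (same point as the gutter's origin), 46 mm above the table. Behind it the floor falls at 14 degrees below level for 46 mm to the back stop. A weight whose centre is pushed past x = +4 mm rolls on by itself to the stop and stays; let go before that, it rolls back down to the lip.
- parked_place (a point): Where a weight's centre lies when parked against the back stop, for the middle gutter: x = +31, z = +10 mm in the gutter's frame (add +-82 mm in y for the others). On the slope a weight's centre is at z = +22 mm. The back stop is a plate square to the falling floor, 40 mm high.
- steel_weight_a_center (a point): Centre of a dark steel cutting weight: a solid cylinder 44 mm in diameter and 60 mm long, about 0.6 to 0.85 kg, polished (friction about 0.3), lying in one of the three gutters, axis across it. It waits at the low end, resting on the front lip, its centre about 120 mm before the crest. Its own y is its axis.
- steel_weight_b_center (a point): Centre of the other dark steel cutting weight, the same as the first, waiting at the low end of another gutter.
- brass_weight_center (a point): Centre of the brass-coloured weight, same size (44 x 60 mm, about 0.77 kg), waiting at the low end of the third gutter; it stays there.
- base_weight: Dark round pattern weight with a six-sided boss, 90 mm across, 38 mm high, standing beside the rack; origin at the centre of its underside.
- thread_spool: Wooden spool of red thread standing on end, 54 mm across, 60 mm high; origin at the centre of its underside.
- dye_jar: Amber jar with a black cap, 60 mm across, 75 mm high; origin at the centre of its underside.
- slicker: Glass slicker lying beside the rack: dark wooden grip 100 x 32 mm with a glass blade upward, 41 mm high; origin at the centre of its underside, x along it.
- pen_cup: Blue cup with pens, 72 mm across, cup 90 mm high, pens up to 140 mm; origin at the centre of its underside.
- mallet: Wooden mallet lying on the table, head 60 x 100 x 60 mm, handle 24 mm thick; origin below the handle by the head: the head's middle is 40 mm along +x, the handle reaches 170 mm along -x.

How it is judged:
By the outcome, as a careful person would: the job done as asked, in the order asked, and still so for the second after the job is handed in, with the robot touching nothing.
It also fails if it takes over 56 s, if anything falls off the work surface, if the arm or the gripper's body presses on something with over 40 N, if the wrist force passes 120 N, or if a joint passes its speed limit or range.

## Working session

There is one attempt and no reset: what is moved stays moved. The work goes in short steps, Python scripts to look and compute and a tool call to move; the robot and the scene stay as the last step left them, time stands still between calls to the robot, and variables do not carry over. Pictures are saved under pics/ and viewed, at most 10 in all, crops included, and the job is handed in when it is done.

Besides the shell and the picture viewer there is one more tool, called after "Request:" by a JSON object that holds its "name" and its "arguments", one argument or row to a line. send_rows: Moves the arm, as the interface text tells. Its arguments: {"type":"object","properties":{"dr":{"type":"array","items":{"type":"array","items":{"type":"number"}}},"xyz":{"type":"array","items":{"type":"array","items":{"type":"number"}}},"jaw":{"type":"array","items":{"type":"number"}}},"required":["dr","xyz","jaw"]}

```bash
mkdir -p pics; python3 - <<'E'
from bench import ctrl
import cv2,numpy as np
np.set_printoptions(precision=4,suppress=True)
print(ctrl.tip_extent,ctrl.get_obs())
for n in("scene","top"):
    im=ctrl.camera(n); cv2.imwrite(f"pics/{n}0.png",im[...,::-1]); c=ctrl.calibration(n); print(n,c)
E
```

```text
0.019 {'time_s': 0.0, 'q': array([-1.4393,  0.1815,  1.608 ,  0.    ,  1.3538, -0.2063]), 'dq': array([ 0.    ,  0.001 ,  0.0013, -0.0011,  0.0019,  0.0006]), 'joint_efforts': array([ -0.001 , -44.4866, -35.1342,  -0.0003,   0.0089,  -0.    ]), 'eef_pos': array([ 0.1905, -0.542 ,  0.2494]), 'eef_rot': array([-0.0009,  0.9858,  0.1681,  0.    ]), 'wrist_force': array([0.1688, 0.6372, 1.141 ]), 'torque': array([-0.0236,  0.0613,  0.0276]), 'grasp_force': 0.0, 'opening': 1.0015501788309233}
scene {'camera_matrix': array([[465.7578,   0.    , 323.9635],
       [  0.    , 465.7578, 202.6564],
       [  0.    ,   0.    ,   1.    ]]), 'world_from_camera': array([[ 0.2099, -0.8094,  0.5485,  1.3379],
       [ 0.9777,  0.1724, -0.1196, -0.1667],
       [ 0.0023,  0.5614,  0.8276,  1.2958],
       [ 0.    ,  0.    ,  0.    ,  1.    ]])}
top {'camera_matrix': array([[451.0593,   0.    , 318.3258],
       [  0.    , 451.0593, 203.5032],
       [  0.    ,   0.    ,   1.    ]]), 'world_from_camera': array([[ 0.004 ,  0.9945, -0.105 ,  0.3665],
       [-1.    ,  0.0044,  0.0041,  0.01  ],
       [ 0.0046,  0.105 ,  0.9945,  1.5863],
       [ 0.    ,  0.    ,  0.    ,  1.    ]])}
```

View pics/top0.png

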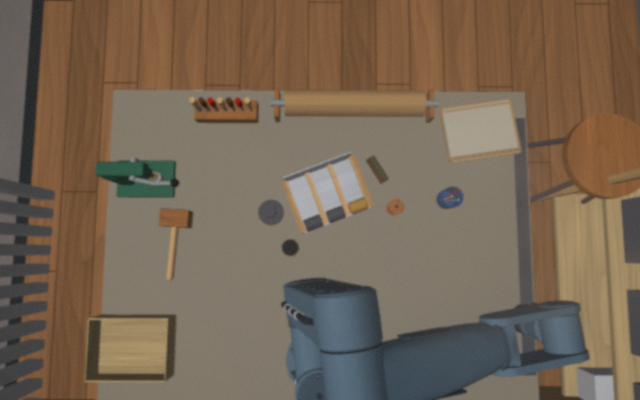

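View pics/scene0.png

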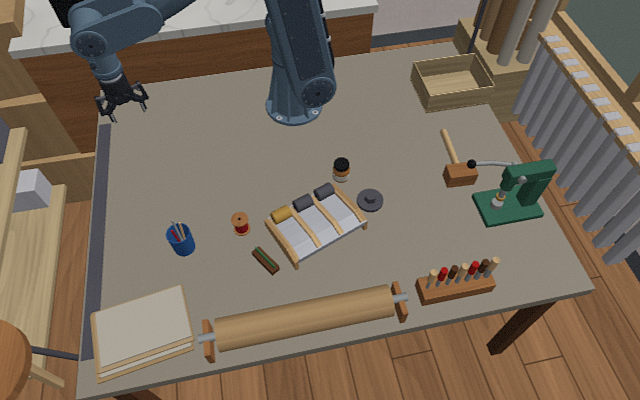

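The top view shows the rack around (327,192), with steel weights at (313,222) and (335,214) in the left and middle gutters. The brass weight is at (357,206) on the right. The jar is at (290,247), close in front of the left gutter, and the base weight is at (271,212).

```bash
python3 - <<'E'
import cv2,numpy as np
a=cv2.imread("pics/top0.png")[140:260,250:410]; b=cv2.imread("pics/scene0.png")[150:270,225:385]
cv2.imwrite("pics/z.png",np.vstack([cv2.resize(x[:,:],None,fx=5,fy=5,interpolation=cv2.INTER_CUBIC)for x in(a,)]))
cv2.imwrite("pics/z2.png",cv2.resize(b,None,fx=5,fy=5,interpolation=cv2.INTER_CUBIC))
E
```

```text
(no output)
```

View pics/z.png

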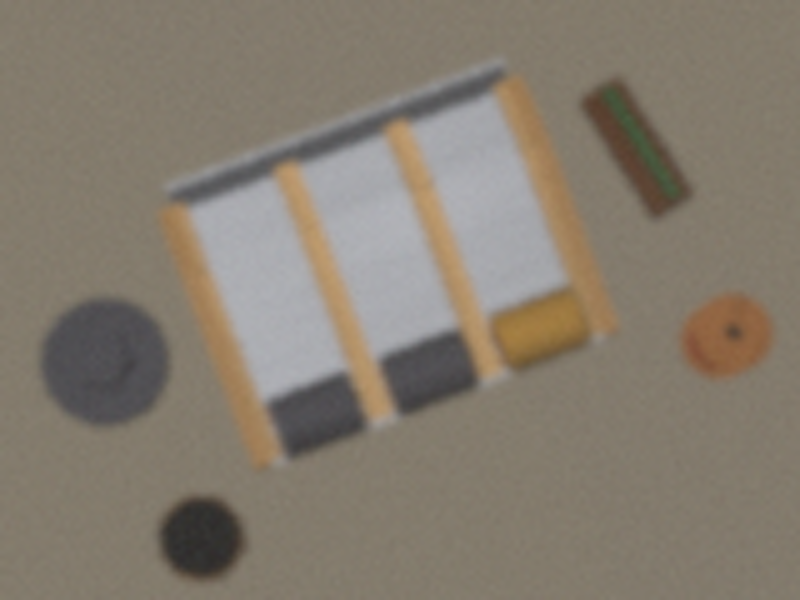

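View pics/z2.png

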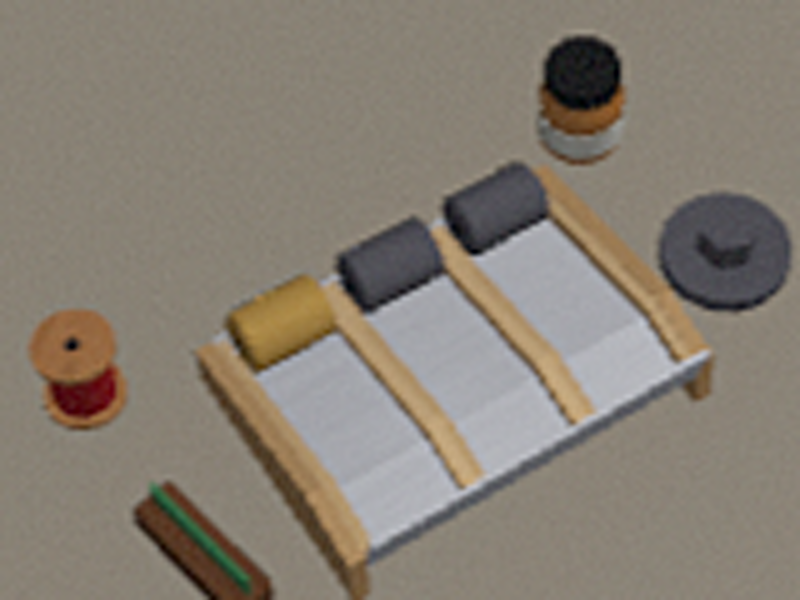

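Left and middle gutters hold the steel weights, brass is in the right one. Now I'll measure the rack frame.

```bash
cat > h.py <<'E'
import numpy as np,cv2
from bench import ctrl
from scipy.spatial.transform import Rotation as R
np.set_printoptions(precision=4,suppress=True)
def ray(n,p,z):
    c=ctrl.calibration(n);K=c["camera_matrix"];T=c["world_from_camera"]
    d=T[:3,:3]@(np.linalg.inv(K)@[p[0],p[1],1]*[1,-1,-1]);o=T[:3,3]
    return (o+d*(z-o[2])/d[2])
def rot(q): return R.from_quat(np.roll(q,-1))
E
python3 - <<'E'
from h import *
def blobs(n,roi):
    im=cv2.imread(f"pics/{n}0.png");x0,y0,x1,y1=roi;s=6
    c=cv2.resize(im[y0:y1,x0:x1],None,fx=s,fy=s,interpolation=cv2.INTER_CUBIC)
    h=cv2.cvtColor(cv2.GaussianBlur(c,(5,5),0),cv2.COLOR_BGR2HSV)
    for nm,m in(("dark",(h[...,2]<95)&(h[...,1]<80)),("brass",(h[...,1]>140)&(h[...,0]>18)&(h[...,0]<30)&(h[...,2]<215))):
        m=cv2.morphologyEx(m.astype('uint8'),cv2.MORPH_OPEN,np.ones((13,13)))
        for k in cv2.findContours(m,0,2)[0]:
            if cv2.contourArea(k)>3000:
                r=cv2.minAreaRect(k);p=(np.array(r[0])+.5)/s+[x0,y0]-.5
                print(n,nm,p,np.array(r[1])/s,r[2],ray(n,p,.049))
blobs("top",(300,195,375,235)); blobs("scene",(265,175,345,230))
o=np.array([250,140])
for q,z in(((258,467),.036),((160,208),.050),((515,75),.05),((618,332),.036),((202,537),.075),((105,360),.038)):
    print(q,ray("top",o+np.array(q)/5,z))
E
```

```text
top dark [313.13  222.858] [11.8851 16.1306] 69.04422760009766 [0.4624 0.0211 0.049 ]
top dark [335.5431 214.2328] [11.8845 16.3412] 68.19859313964844 [ 0.4923 -0.0554  0.049 ]
scene dark [302.4091 202.6273] [13.2812 20.0341] 62.56026840209961 [ 0.497  -0.0547  0.049 ]
scene dark [323.9648 191.0061] [13.2296 19.7316] 61.69924545288086 [0.4663 0.0232 0.049 ]
scene brass [281.4669 213.7491] [12.6499 18.4384] 62.44719314575195 [ 0.5251 -0.1277  0.049 ]
(258, 467) [0.4268 0.0605 0.036 ]
(160, 208) [0.604  0.1289 0.05  ]
(515, 75) [ 0.6984 -0.1159  0.05  ]
(618, 332) [ 0.5211 -0.1875  0.036 ]
(202, 537) [0.3786 0.0962 0.075 ]
(105, 360) [0.4999 0.1664 0.038 ]
```

```bash
cat >> h.py <<'E'
yaw=np.radians(21.3);RG=R.from_euler('ZY',[yaw,-np.radians(10)]);OG=np.array([.608,-.011,.046])
RT=RG*R.from_euler('x',np.pi)
def where():
    o=ctrl.get_obs();r=rot(o["eef_rot"])
    print("t",o["time_s"],"g mm",1000*RG.inv().apply(o["eef_pos"]-OG),"err deg",np.degrees((r.inv()*RT).as_rotvec()),"F",o["wrist_force"],"open",o["opening"],"tip",ctrl.tip_extent)
    return o,r
def goto(*gs):
    o,r=where()
    print("dr",(r.inv()*RT).as_rotvec()/np.radians(6))
    for g in gs: print(g,"xyz",r.inv().apply(OG+RG.apply(np.array(g)/1000)-o["eef_pos"])*100)
E
python3 -c "
from h import *
goto((-185,82,140),(-180,82,70))"
```

```text
t 0.1 g mm [-537.69   -343.0876  301.415 ] err deg [ 0.0784  9.9783 -1.9492] F [ 0.0409 -0.256  -0.5362] open 0.9990603325459734 tip 0.019
dr [ 0.0131  1.663  -0.3249]
(-185, 82, 140) xyz [ 36.0676 -43.7432   9.8542]
(-180, 82, 70) xyz [ 37.7722 -43.7903  16.6617]
```

Request:
{"name": "send_rows", "arguments": {
  "dr": [
    [0, 0.2, 0],
    [0, 0.4, -0.1],
    [0, 0.7, -0.1],
    [0, 1.0, -0.2],
    [0, 1.3, -0.2],
    [0, 1.5, -0.3],
    [0, 1.66, -0.32],
    [0, 1.66, -0.32]
  ],
  "xyz": [
    [3, -4, 0],
    [7, -9, 0],
    [11, -14, 0],
    [15, -19, 0],
    [19, -24, 0],
    [23, -28.5, 0],
    [27, -33, 0],
    [30, -36.5, 1]
  ],
  "jaw": [100, 80, 60, 40, 20, 20, 20, 20]
}}

```text
time_s: 1.1
eef_pos: [0.3532, -0.0969, 0.2407]
eef_rot: [-0.014, 0.979, 0.184, 0.086]
wrist_force: [0.6, -0.1, 0.3]
opening: 0.198
grasp_force: 0.0
```

```bash
python3 -c "
from h import *
goto((-185,82,140),(-180,82,70),(-180,82,36))"
```

```text
t 1.1 g mm [-230.755    12.5131  238.4318] err deg [ 0.2728 -0.0472  0.0173] F [ 0.5834 -0.0861  0.2688] open 0.1984028135607643 tip 0.019
dr [ 0.0455 -0.0079  0.0029]
(-185, 82, 140) xyz [ 4.5695 -6.9941  9.8138]
(-180, 82, 70) xyz [ 5.0637 -7.0273 16.8141]
(-180, 82, 36) xyz [ 5.0609 -7.0435 20.214 ]
```

Request:
{"name": "send_rows", "arguments": {
  "dr": [
    [0.05, 0, 0],
    [0.05, 0, 0],
    [0.05, 0, 0],
    [0.05, 0, 0],
    [0.05, 0, 0],
    [0.05, 0, 0],
    [0.05, 0, 0],
    [0.05, 0, 0]
  ],
  "xyz": [
    [2, -3, 3],
    [3.5, -6, 6],
    [4.5, -7, 9],
    [5, -7, 12],
    [5, -7, 15],
    [5, -7, 17],
    [5, -7, 18],
    [5, -7, 18]
  ],
  "jaw": [20, 20, 20, 20, 20, 20, 20, 20]
}}

```text
time_s: 2.1
eef_pos: [0.4019, -0.0046, 0.071]
eef_rot: [-0.018, 0.979, 0.184, 0.084]
wrist_force: [-0.5, 0.1, -0.3]
opening: 0.2
grasp_force: 0.0
```

```bash
python3 - <<'E'
from h import *
goto((-180,82,36))
for n in("scene","wrist"): cv2.imwrite(f"pics/{n}1.png",ctrl.camera(n)[...,::-1])
a=cv2.resize(cv2.imread("pics/scene1.png")[120:270,240:400],None,fx=3,fy=3,interpolation=2)
b=cv2.resize(cv2.imread("pics/wrist1.png"),(310,194)); b=cv2.copyMakeBorder(b,0,a.shape[0]-194,0,0,0)
cv2.imwrite("pics/m1.png",np.hstack([a,b]))
E
```

```text
t 2.1 g mm [-182.4518   80.8259   57.5892] err deg [-0.1934  0.1046 -0.0146] F [-0.4784  0.1476 -0.3489] open 0.19995129719141674 tip 0.019
dr [-0.0322  0.0174 -0.0024]
(-180, 82, 36) xyz [ 0.2491 -0.1102  2.1588]
```

View pics/m1.png

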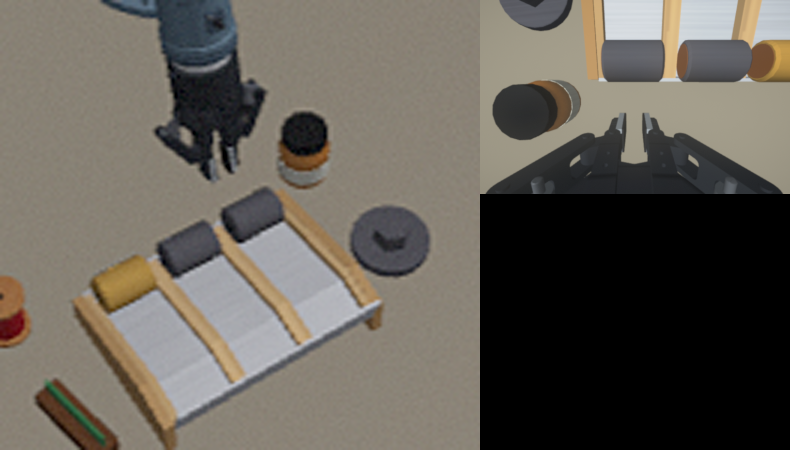

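The wrist view shows the fingers centred behind the left steel weight. The jar is clear to the side.

Request:
{"name": "send_rows", "arguments": {
  "dr": [
    [0, 0, 0],
    [0, 0, 0],
    [0, 0, 0],
    [0, 0, 0],
    [0, 0, 0],
    [0, 0, 0],
    [0, 0, 0],
    [0, 0, 0]
  ],
  "xyz": [
    [0.2, -0.1, 1.2],
    [0.2, -0.1, 2.25],
    [0.2, -0.1, 2.25],
    [1.0, -0.1, 2.25],
    [1.6, -0.1, 2.25],
    [2.0, -0.1, 2.25],
    [2.3, -0.1, 2.25],
    [2.5, -0.1, 2.25]
  ],
  "jaw": [20, 20, 20, 20, 20, 20, 20, 20]
}}

```text
time_s: 3.2
eef_pos: [0.4287, 0.0067, 0.0536]
eef_rot: [-0.017, 0.979, 0.184, 0.085]
wrist_force: [0.1, -0.2, 0.1]
opening: 0.202
grasp_force: 0.0
```

```bash
python3 - <<'E'
from h import *
goto((-152,82,35),(-125,82,35))
E
```

```text
t 3.2 g mm [-156.8867   81.6051   35.4313] err deg [-0.133   0.0427  0.0062] F [ 0.1371 -0.1763  0.0647] open 0.2015926620551076 tip 0.019
dr [-0.0222  0.0071  0.001 ]
(-152, 82, 35) xyz [ 0.4887 -0.0393  0.0429]
(-125, 82, 35) xyz [ 3.1887 -0.0391  0.0408]
```

Request:
{"name": "send_rows", "arguments": {
  "dr": [
    [0, 0, 0],
    [0, 0, 0],
    [0, 0, 0],
    [0, 0, 0],
    [0, 0, 0],
    [0, 0, 0],
    [0, 0, 0],
    [0, 0, 0]
  ],
  "xyz": [
    [0.2, 0, 0],
    [0.4, 0, 0],
    [0.6, 0, 0],
    [0.8, 0, 0],
    [1.1, 0, 0],
    [1.4, 0, 0],
    [1.8, 0, 0],
    [2.2, 0, 0]
  ],
  "jaw": [20, 20, 20, 20, 20, 20, 20, 20]
}}

```text
time_s: 4.2
eef_pos: [0.449, 0.0145, 0.0575]
eef_rot: [-0.017, 0.979, 0.184, 0.085]
wrist_force: [-3.6, -1.5, 0.6]
opening: 0.2
grasp_force: 1.7
```

```bash
python3 - <<'E'
from h import *
goto((-100,82,35))
for n in("scene","wrist"): cv2.imwrite(f"pics/{n}2.png",ctrl.camera(n)[...,::-1])
a=cv2.resize(cv2.imread("pics/scene2.png")[120:270,240:400],None,fx=3,fy=3,interpolation=2)
b=cv2.resize(cv2.imread("pics/wrist2.png"),(310,194)); b=cv2.copyMakeBorder(b,0,a.shape[0]-194,0,0,0)
cv2.imwrite("pics/m2.png",np.hstack([a,b]))
E
```

```text
t 4.2 g mm [-134.7701   81.5263   35.4034] err deg [-0.1312  0.0411 -0.0068] F [-3.5825 -1.4712  0.6084] open 0.20009914394047104 tip 0.019
dr [-0.0219  0.0069 -0.0011]
(-100, 82, 35) xyz [ 3.477  -0.0477  0.038 ]
```

View pics/m2.png

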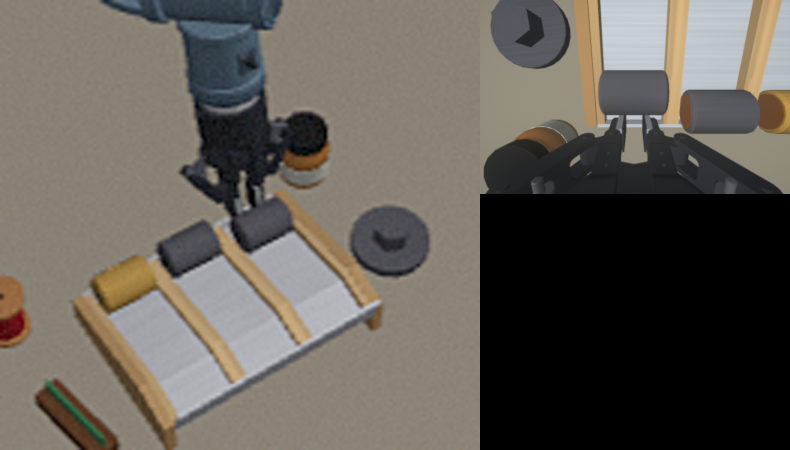

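The weight is off the lip, straight, with the fingers behind it at about 3.9 N. I'll continue steadily.

Request:
{"name": "send_rows", "arguments": {
  "dr": [
    [0, 0, 0],
    [0, 0, 0],
    [0, 0, 0],
    [0, 0, 0],
    [0, 0, 0],
    [0, 0, 0],
    [0, 0, 0],
    [0, 0, 0]
  ],
  "xyz": [
    [0.4, 0, 0],
    [0.9, 0, 0],
    [1.4, 0, 0],
    [1.9, 0, 0],
    [2.4, 0, 0],
    [2.9, 0, 0],
    [3.4, 0, 0],
    [3.9, 0, 0]
  ],
  "jaw": [20, 20, 20, 20, 20, 20, 20, 20]
}}

```text
time_s: 5.3
eef_pos: [0.4848, 0.0285, 0.0642]
eef_rot: [-0.017, 0.979, 0.184, 0.085]
wrist_force: [-3.2, -1.1, 1.4]
opening: 0.197
grasp_force: 1.8
```

Request:
{"name": "send_rows", "arguments": {
  "dr": [
    [0, 0, 0],
    [0, 0, 0],
    [0, 0, 0],
    [0, 0, 0],
    [0, 0, 0],
    [0, 0, 0],
    [0, 0, 0],
    [0, 0, 0]
  ],
  "xyz": [
    [0.5, 0, 0],
    [1.0, 0, 0],
    [1.5, 0, 0],
    [2.0, 0, 0],
    [2.5, 0, 0],
    [3.0, 0, 0],
    [3.4, 0, 0],
    [3.8, 0, 0]
  ],
  "jaw": [20, 20, 20, 20, 20, 20, 20, 20]
}}

```text
time_s: 6.3
eef_pos: [0.5196, 0.0421, 0.0708]
eef_rot: [-0.017, 0.979, 0.184, 0.085]
wrist_force: [-3.9, -0.5, 1.7]
opening: 0.2
grasp_force: 1.8
```

```bash
python3 - <<'E'
from h import *
goto((-29,82,35),(-10,82,35))
E
```

```text
t 6.3 g mm [-57.843   81.5528  35.3352] err deg [-0.1331  0.0477 -0.0045] F [-3.9414 -0.4712  1.6736] open 0.20014177457306254 tip 0.019
dr [-0.0222  0.008  -0.0008]
(-29, 82, 35) xyz [ 2.8843 -0.0449  0.0312]
(-10, 82, 35) xyz [ 4.7843 -0.045   0.0296]
```

Request:
{"name": "send_rows", "arguments": {
  "dr": [
    [0, 0, 0],
    [0, 0, 0],
    [0, 0, 0],
    [0, 0, 0],
    [0, 0, 0],
    [0, 0, 0],
    [0, 0, 0],
    [0, 0, 0]
  ],
  "xyz": [
    [0.4, 0, 0],
    [0.8, 0, 0],
    [1.2, 0, 0],
    [1.6, 0, 0],
    [2.0, 0, 0],
    [2.3, 0, 0],
    [2.6, 0, 0],
    [2.9, 0, 0]
  ],
  "jaw": [20, 20, 20, 20, 20, 20, 20, 20]
}}

```text
time_s: 7.3
eef_pos: [0.5467, 0.0524, 0.076]
eef_rot: [-0.017, 0.979, 0.184, 0.086]
wrist_force: [0.2, -0.2, 0.0]
opening: 0.198
grasp_force: 0.0
```

Request:
{"name": "send_rows", "arguments": {
  "dr": [
    [0, 0, 0],
    [0, 0, 0],
    [0, 0, 0],
    [0, 0, 0],
    [0, 0, 0],
    [0, 0, 0],
    [0, 0, 0],
    [0, 0, 0]
  ],
  "xyz": [
    [0.3, 0, 0],
    [0.6, 0, 0],
    [0.9, 0, 0],
    [1.2, 0, 0],
    [1.5, 0, 0],
    [1.7, 0, 0],
    [1.9, 0, 0],
    [1.9, 0, 0]
  ],
  "jaw": [20, 20, 20, 20, 20, 20, 20, 20]
}}

```text
time_s: 8.3
eef_pos: [0.5636, 0.0592, 0.0791]
eef_rot: [-0.017, 0.979, 0.184, 0.085]
wrist_force: [0.6, 0.5, -0.3]
opening: 0.204
grasp_force: 0.0
```

```bash
python3 - <<'E'
from h import *
goto((-60,82,110),(-180,0,110),(-180,0,36))
for n in("scene","wrist"): cv2.imwrite(f"pics/{n}3.png",ctrl.camera(n)[...,::-1])
a=cv2.resize(cv2.imread("pics/scene3.png")[120:270,240:400],None,fx=3,fy=3,interpolation=2)
b=cv2.resize(cv2.imread("pics/wrist3.png"),(310,194)); b=cv2.copyMakeBorder(b,0,a.shape[0]-194,0,0,0)
cv2.imwrite("pics/m3.png",np.hstack([a,b]))
E
```

```text
t 8.3 g mm [-9.9414 81.5033 35.3301] err deg [-0.1289  0.0367 -0.0039] F [ 0.637   0.4779 -0.2891] open 0.20418508928292334 tip 0.019
dr [-0.0215  0.0061 -0.0006]
(-60, 82, 110) xyz [-5.0106 -0.0661 -7.4637]
(-180, 0, 110) xyz [-17.0101   8.1347  -7.4744]
(-180, 0, 36) xyz [-17.0053   8.1513  -0.0744]
```

View pics/m3.png

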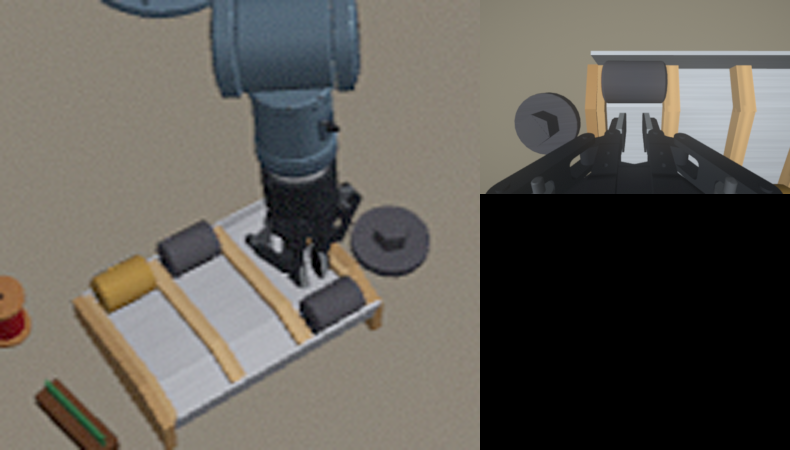

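The first weight is parked against the back stop. Next I lift, move back and over to the middle gutter.

Request:
{"name": "send_rows", "arguments": {
  "dr": [
    [0, 0, 0],
    [0, 0, 0],
    [0, 0, 0],
    [0, 0, 0],
    [0, 0, 0],
    [0, 0, 0],
    [0, 0, 0],
    [0, 0, 0]
  ],
  "xyz": [
    [-1, 0, -2],
    [-2, 0, -5],
    [-5, 0, -8],
    [-8, 2, -8],
    [-11, 5, -8],
    [-14, 7.5, -8],
    [-17, 8.1, -7.5],
    [-17, 8.1, -5]
  ],
  "jaw": [20, 20, 20, 20, 20, 20, 20, 20]
}}

```text
time_s: 9.4
eef_pos: [0.4286, -0.0821, 0.0992]
eef_rot: [-0.016, 0.979, 0.183, 0.086]
wrist_force: [0.0, -0.6, 0.5]
opening: 0.204
grasp_force: 0.0
```

```bash
python3 - <<'E'
from h import *
goto((-180,0,35.5))
cv2.imwrite("pics/wrist4.png",ctrl.camera("wrist")[...,::-1])
E
```

```text
t 9.4 g mm [-180.8198   -1.0298   85.9472] err deg [ 0.0333 -0.0378 -0.1486] F [ 0.0142 -0.6292  0.481 ] open 0.2040312781838561 tip 0.019
dr [ 0.0056 -0.0063 -0.0248]
(-180, 0, 35.5) xyz [ 0.0784 -0.1061  5.0447]
```

View pics/wrist4.png

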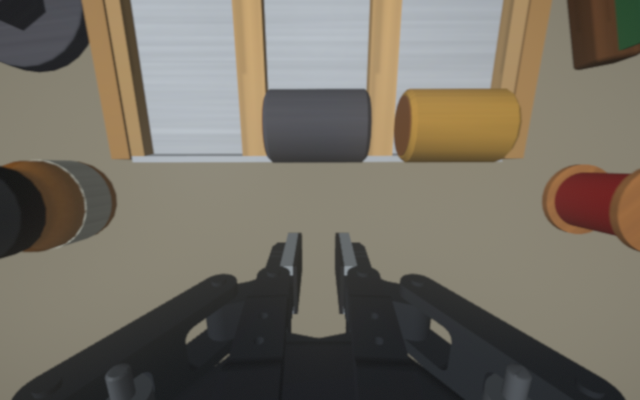

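The fingers (mid column 318) are centred on the middle weight (columns 264–370). I'll descend and push the same way.

Request:
{"name": "send_rows", "arguments": {
  "dr": [
    [0, 0, 0],
    [0, 0, 0],
    [0, 0, 0],
    [0, 0, 0],
    [0, 0, 0],
    [0, 0, 0],
    [0, 0, 0],
    [0, 0, 0]
  ],
  "xyz": [
    [0, 0, 2],
    [0, 0, 4],
    [0, 0, 5.05],
    [0, 0, 5.05],
    [0.8, 0, 5.05],
    [1.5, 0, 5.05],
    [2.1, 0, 5.05],
    [2.4, 0, 5.05]
  ],
  "jaw": [20, 20, 20, 20, 20, 20, 20, 20]
}}

```text
time_s: 10.45
eef_pos: [0.4596, -0.0684, 0.0535]
eef_rot: [-0.017, 0.979, 0.184, 0.085]
wrist_force: [0.0, -0.2, -0.3]
opening: 0.202
grasp_force: 0.0
```

Request:
{"name": "send_rows", "arguments": {
  "dr": [
    [0, 0, 0],
    [0, 0, 0],
    [0, 0, 0],
    [0, 0, 0],
    [0, 0, 0],
    [0, 0, 0],
    [0, 0, 0],
    [0, 0, 0]
  ],
  "xyz": [
    [0.2, 0, 0],
    [0.4, 0, 0],
    [0.6, 0, 0],
    [0.8, 0, 0],
    [1.1, 0, 0],
    [1.4, 0, 0],
    [1.8, 0, 0],
    [2.2, 0, 0]
  ],
  "jaw": [20, 20, 20, 20, 20, 20, 20, 20]
}}

```text
time_s: 11.45
eef_pos: [0.4795, -0.0606, 0.057]
eef_rot: [-0.017, 0.979, 0.184, 0.085]
wrist_force: [-2.3, -1.1, 1.2]
opening: 0.198
grasp_force: 1.7
```

```bash
python3 - <<'E'
from h import *
goto((-29,0,35))
cv2.imwrite("pics/wrist5.png",cv2.resize(ctrl.camera("wrist")[...,::-1],(320,200)))
E
```

```text
t 11.45 g mm [-133.7256    0.4826   34.7618] err deg [-0.1246  0.035  -0.0064] F [-2.3188 -1.1246  1.1869] open 0.19768242355807406 tip 0.019
dr [-0.0208  0.0058 -0.0011]
(-29, 0, 35) xyz [10.4726  0.047  -0.0303]
```

View pics/wrist5.png

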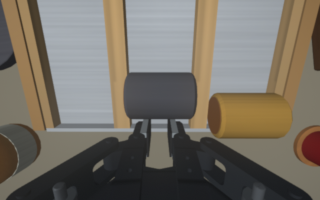

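The second weight has risen straight off the lip and the brass one is untouched. I'll continue.

Request:
{"name": "send_rows", "arguments": {
  "dr": [
    [0, 0, 0],
    [0, 0, 0],
    [0, 0, 0],
    [0, 0, 0],
    [0, 0, 0],
    [0, 0, 0],
    [0, 0, 0],
    [0, 0, 0]
  ],
  "xyz": [
    [0.4, 0, 0],
    [0.9, 0, 0],
    [1.4, 0, 0],
    [1.9, 0, 0],
    [2.4, 0, 0],
    [2.9, 0, 0],
    [3.4, 0, 0],
    [3.9, 0, 0]
  ],
  "jaw": [20, 20, 20, 20, 20, 20, 20, 20]
}}

```text
time_s: 12.5
eef_pos: [0.5152, -0.0466, 0.0637]
eef_rot: [-0.017, 0.979, 0.184, 0.085]
wrist_force: [-3.8, -1.6, 1.6]
opening: 0.204
grasp_force: 1.7
```

Request:
{"name": "send_rows", "arguments": {
  "dr": [
    [0, 0, 0],
    [0, 0, 0],
    [0, 0, 0],
    [0, 0, 0],
    [0, 0, 0],
    [0, 0, 0],
    [0, 0, 0],
    [0, 0, 0]
  ],
  "xyz": [
    [0.5, 0, 0],
    [1.0, 0, 0],
    [1.5, 0, 0],
    [2.0, 0, 0],
    [2.5, 0, 0],
    [3.0, 0, 0],
    [3.4, 0, 0],
    [3.8, 0, 0]
  ],
  "jaw": [20, 20, 20, 20, 20, 20, 20, 20]
}}

```text
time_s: 13.5
eef_pos: [0.55, -0.033, 0.0702]
eef_rot: [-0.017, 0.979, 0.184, 0.085]
wrist_force: [-4.2, -2.3, 1.8]
opening: 0.203
grasp_force: 1.7
```

Request:
{"name": "send_rows", "arguments": {
  "dr": [
    [0, 0, 0],
    [0, 0, 0],
    [0, 0, 0],
    [0, 0, 0],
    [0, 0, 0],
    [0, 0, 0],
    [0, 0, 0],
    [0, 0, 0]
  ],
  "xyz": [
    [0.4, 0, 0],
    [0.8, 0, 0],
    [1.2, 0, 0],
    [1.6, 0, 0],
    [2.0, 0, 0],
    [2.3, 0, 0],
    [2.6, 0, 0],
    [2.9, 0, 0]
  ],
  "jaw": [20, 20, 20, 20, 20, 20, 20, 20]
}}

```text
time_s: 14.5
eef_pos: [0.5772, -0.0226, 0.0755]
eef_rot: [-0.017, 0.979, 0.184, 0.086]
wrist_force: [0.4, -0.7, -0.2]
opening: 0.201
grasp_force: 0.0
```

Request:
{"name": "send_rows", "arguments": {
  "dr": [
    [0, 0, 0],
    [0, 0, 0],
    [0, 0, 0],
    [0, 0, 0],
    [0, 0, 0],
    [0, 0, 0],
    [0, 0, 0],
    [0, 0, 0]
  ],
  "xyz": [
    [0.3, 0, 0],
    [0.6, 0, 0],
    [0.9, 0, 0],
    [1.2, 0, 0],
    [1.5, 0, 0],
    [1.7, 0, 0],
    [1.9, 0, 0],
    [1.9, 0, 0]
  ],
  "jaw": [20, 20, 20, 20, 20, 20, 20, 20]
}}

```text
time_s: 15.5
eef_pos: [0.594, -0.0159, 0.0786]
eef_rot: [-0.017, 0.979, 0.184, 0.085]
wrist_force: [-0.4, 0.4, 0.7]
opening: 0.196
grasp_force: 0.0
```

Request:
{"name": "send_rows", "arguments": {
  "dr": [
    [0, 0, 0],
    [0, 0, 0],
    [0, 0, 0],
    [0, 0, 0],
    [0, 0, 0],
    [0, 0, 0],
    [0, 0, 0],
    [0, 0, 0]
  ],
  "xyz": [
    [-1, 0, -2],
    [-2, 0, -5],
    [-5, 0, -8],
    [-8, 0, -10],
    [-11, 0, -12],
    [-14, 0, -13],
    [-15, 0, -14],
    [-15, 0, -14]
  ],
  "jaw": [20, 20, 20, 20, 20, 20, 20, 20]
}}

```text
time_s: 16.5
eef_pos: [0.4343, -0.0793, 0.1914]
eef_rot: [-0.016, 0.979, 0.184, 0.086]
wrist_force: [1.4, -0.6, -0.1]
opening: 0.205
grasp_force: 0.0
```

```bash
python3 - <<'E'
from h import *
where()
cv2.imwrite("pics/scene6.png",cv2.resize(ctrl.camera("scene")[120:270,200:400,::-1],None,fx=3,fy=3,interpolation=2))
E
```

```text
t 16.5 g mm [-158.5492   -0.4904  175.6406] err deg [-0.0253 -0.0469 -0.0661] F [ 1.4388 -0.605  -0.1302] open 0.20549265270032413 tip 0.019
```

View pics/scene6.png

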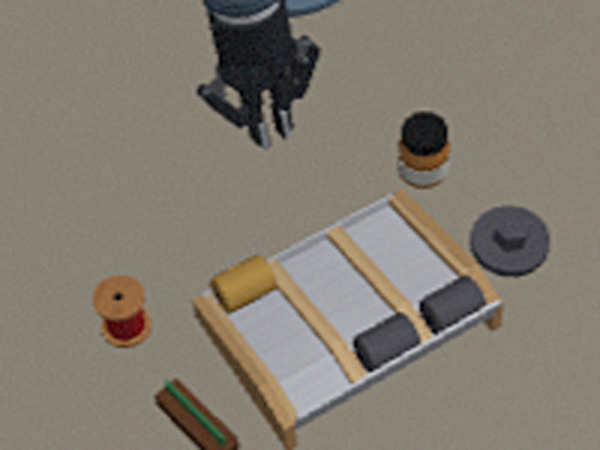

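Both steel weights, at (450,303) and (387,342), are parked at the stop. The brass weight is still at the front (243,282), and nothing else has moved.

```bash
python3 -c "
from bench import ctrl
print(ctrl.hand_in())"
```

```text
the job is handed in; nothing more can be done
None
```

Both steel weights are parked against the back stop, the brass weight is still at the front of its gutter, and the job was handed in at about 16.5 s; the hand-in gave no verdict.

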